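# Back the vial carousel up by one notch

### The job

The vial carousel was advanced one position too far. With the fingertips, push the red ball of the ratchet pawl outward until the pawl flips up out of the teeth and stays up, push the orange post to turn the wheel backward (clockwise seen from above) by exactly one notch so that the post stands at the white pointer, then push the red ball back so that the pawl drops fully into the teeth again. Push gently, do not pinch or grip anything, leave the things round it where they are, and finish clear of everything.

Things in the scene. Friction and masses are not known exactly. Their poses are not given: they have to be found in the camera images.
- carousel: Vial carousel fixed to the bench: grey base plate 186 x 186 x 12 mm, flat wheel 164 mm wide on it. Origin on the wheel's axis at bench height, z up; the pawl is at its +y edge, the white pointer at its -x edge. Disc top is 31 mm above the bench, the 12 rim teeth reach 41 mm (62 to 82 mm from the axis), the vial caps 45 mm (within 53 mm of the axis). Position and yaw vary
- pointer (a point): top of the white pointer on the base, 88 mm from the wheel's axis in the carousel's -x direction, 38 mm above the bench: where the orange post must come to stand (same direction from the axis)
- carousel_wheel (a joint): wheel angle about the vertical, rad; backward (clockwise from above) is negative. Starts within 0.05 of 0; one notch is 0.524, so one notch back is -0.524, post at the pointer. Pawl down: a tooth blocks turning back. Pawl up: it turns both ways and stays where left (friction, 1.2 N at the post). The pawl drops fully in only within about 0.07 of a notch's middle
- push_post (a point): point on the axis of the orange post that stands on the wheel, 52 mm from the wheel's axis, 85 mm above the bench. The post is 14 mm thick (head 18 mm) and reaches from the disc to 103 mm above the bench. It starts one notch counter-clockwise (from above) of the pointer: at 210 degrees in the carousel's frame, the pointer is at 180
- carousel_pawl (a joint): pawl angle about its level hinge (along the carousel's x, 112 mm from the wheel's axis, 56 mm high), rad. 0 = down between the teeth, ball leaning 24 degrees inward over the wheel; 1.047 = flipped up on its stop, ball 36 degrees outward. Its weight makes it a toggle: it balances near 0.52 and past that falls over by itself and rests. It needs under 1 N; do not push on into its stops
- pawl_ball (a point): centre of the red ball, 24 mm in diameter, on the pawl's 56 mm crank. From the wheel's axis along the carousel's +y, and above the bench: pawl down 89 and 107 mm; balanced 117 and 112 mm; flipped up 145 and 101 mm. The hinge cheeks below it reach 68 mm above the bench
- amber_bottle: loose amber glass bottle with a blue cap, 45 mm in diameter, 80 mm high, behind the carousel; origin at the centre of its underside; leave alone
- tape_roll: loose roll of cream tape lying flat, 60 mm in diameter, 24 mm high, to the right of the carousel; origin at the centre of its underside; leave alone
- petri_dish: loose closed petri dish, 60 mm in diameter, 15 mm high, to the left of the carousel in front of the pawl; origin at the centre of its underside; leave alone

How it is judged:
On the way, in this order (a step that is already met when the one before it is completed fails the run):
1. the pawl is flipped up out of the teeth while the wheel still stands at its first notch (value of joint carousel_pawl above 0.9 rad and value of joint carousel_wheel above -0.15 rad), for 0.2 s.
2. with the pawl up, the wheel is turned backward by one notch (value of joint carousel_pawl above 0.9 rad and value of joint carousel_wheel between -0.63 and -0.42 rad), for 0.2 s.
At the end, for the whole second after the job is handed in: The wheel is at rest one notch back (joint between -0.63 and -0.42 rad) and the pawl is down between the teeth (pawl joint below 0.08 rad) (value of joint carousel_wheel between -0.63 and -0.42 rad and value of joint carousel_pawl below 0.08 rad and velocity of joint carousel_wheel between -0.05 and 0.05 rad/s); the robot touches nothing.
It fails at once if the bottle, tape roll or petri dish is lifted, tipped or pushed away (more than 15 mm) (distance of any of amber_bottle, tape_roll, petri_dish from where it was at the start of the episode above 0.015 m or angle between amber_bottle's own z axis and vertical above 0.4 rad).
It fails at once if the carousel is pinched, gripped or shoved hard (fingers press on it with more than 18 N) (contact force between the fingers and carousel above 18 N).
It fails at once if the wheel is turned backward well beyond one notch (value of joint carousel_wheel below -0.85 rad).
It also fails if it takes over 58 s, if anything falls off the work surface, if the arm or the gripper's body presses on something with over 40 N, if the wrist force passes 120 N, or if a joint passes its speed limit or range.

### The arm

A 7-joint arm with a two-finger parallel gripper is mounted at the origin on a cart in front of the work surface, level with it; the furniture and walls round the work are solid. World frame = base frame: x ahead of the robot, y to its left, z up, the work surface at z = 0. Lengths are in m, angles in rad, forces in N, time in s.
With the tool pointing down it reaches from about 0.35 to 0.9 m from the base axis. Payload 8.1 kg.
Tool frame: the origin (TCP) lies midway between the tips of the shut fingers; the grasp point (between the pads) lies 19 mm behind it; x points along the fingers, z is the direction in which the jaws open and shut, and the axes are right-handed (so a half turn about x gives the same grasp; the last joint's range is limited). The gripper opens to 92 mm and grips with 3 to 60 N. Pads are 19 mm wide; open, the fingers measure 130 mm over their backs; the gripper's body (75 mm by 190 mm) begins 47 mm behind the grasp point.
Start: joints at [1.181, 0.434, 0.025, 1.573, -0.012, 1.134, -0.075], TCP at [0.177, -0.599, 0.227] pointing down, gripper open.
Joint ranges: [-2.62, 2.62], [-0.44, 2.09], [-1.27, 1.32], [0.08, 2.57], [-1.32, 4.46], [0.12, 2], [-2.74, 2.74]. Speed limits (rad/s): [2.22, 2.22, 3.01, 3.01, 3.14, 3.14, 3.14].

### API

Orientations are given as a rotation vector (axis times angle).
In Python, from cell import arm gives the robot as it stands. The module is installed in compiled form; this text tells all that it offers.
- The arm moves only by the tool move_arm, never from a script. Its argument "steps" is text: rows parted by semicolons, each of 5 numbers parted by spaces: the shift along the tool's x, y, z in m, then the turn about the tool's x in rad, then the closure in counts, from 0 (fully open) to 255 (shut). A call has 1 to 10 rows; each row is the pose to reach, as a shift and turn from the pose commanded when the call began, along the tool's axes at that moment; what a row does not reach only later rows make up. A row lasts 1/12 s, in which the tool goes at most 41.7 mm and 7.16 degrees, less where a joint would pass 70% of its speed; a pose out of reach is approached as far as the arm can. A call with a gripper value outside its range is refused whole. The fingers move at their own pace and stop on an object; "squeeze" is the grip in N (left out, the last holds). Time passes only in rows, so rows that repeat a pose let the fingers close. It gives the time, the measured TCP pose, the force and the opening at its end, in the units of the state.
- arm.observe(): the state, without advancing time (a new reading comes with each control period).
- arm.get_image(name): name is "side" or "top" or "wrist"; returns a dict with "img" (420x560x3 uint8, blue, green, red), "z_map" (420x560 float32, m along the optical axis (not along the pixel's ray), 0 where there is no reading), "vfov" (degrees; the focal length in pixels is half the picture's height over the tangent of half this angle, whatever the lens; pixels are square), "cx", "cy" (the principal point, pixels), "k1" (the pictures are not rectified: a ray, as slopes to the right and down, at radius r is drawn at 1 + k1 r^2 times it, then the intrinsics apply), "extrinsics" (4x4, takes a point from camera to world coordinates). Camera axes: x right, y up, looking along -z (the intrinsics and any distortion apply to the point x, -y, -z); pixel columns grow to the right and rows downward; lengths in m; the calibration is good to about 2 mm. A picture is of the moment at which its call begins.
- arm.sign_off(): hands the job in, once; it reports no verdict.
The state is a dict: "clock": time; "joints": joint angles; "dq": joint speeds; "joint_efforts": joint torques, N m; "position": TCP position; "ee_rot": TCP orientation; "force": force on the tool from outside, world axes, zero at the start; "ft_torque": the same for the moment, N m; "width": opening from 0.0 (shut) to 1.0 (fully open).
Only numpy, scipy, OpenCV 4.12 (cv2) and the standard library are available. Lean on these libraries where they do the work, as an engineer would, in place of code of your own. Each camera call takes 0.05 s, during which the arm holds its last target.

## Working session

There is one attempt and no reset: what is moved stays moved. The work goes in short steps, Python scripts to look and compute and a tool call to move; the robot and the scene stay as the last step left them, time stands still between calls to the robot, and variables do not carry over. Pictures are saved under pics/ and viewed, and the job is handed in when it is done.

Besides the shell and the picture viewer there is one more tool, called after "Emit:" as name(argument=value, ...) on one line, values as JSON. move_arm: Moves the arm, as the interface text tells. Its arguments: {"type":"object","properties":{"steps":{"type":"string"},"squeeze":{"type":"number"}},"required":["steps"]}

```bash
mkdir -p pics; cat > h.py <<'E'
import numpy as np, cv2
from cell import arm
def cap(n):
    return arm.get_image(n)
def proj_world(d):
    img=d["img"];h,w=img.shape[:2];f=h/2/np.tan(np.radians(d["vfov"])/2)
    K=np.array([[f,0,d["cx"]],[0,f,d["cy"]],[0,0,1.]])
    g=np.stack(np.meshgrid(np.arange(w),np.arange(h)),-1).astype(np.float64).reshape(-1,1,2)
    u=cv2.undistortPoints(g,K,np.array([d["k1"],0,0,0.]),None,None).reshape(h,w,2)
    z=d["z_map"].astype(float)
    P=np.stack([u[...,0]*z,-u[...,1]*z,-z,np.ones_like(z)],-1)
    W=P@np.array(d["extrinsics"]).T
    W[z<=0]=np.nan
    return W[...,:3]
E
python3 - <<'E'
from h import *
s=arm.observe()
for k in s: print(k,np.round(s[k],3))
for n in ["side","top","wrist"]:
    d=cap(n); cv2.imwrite(f"pics/{n}0.png",d["img"]); print(n,d["vfov"],d["cx"],d["cy"],d["k1"],np.round(d["extrinsics"],3).tolist())
    np.save(f"{n}0.npy",proj_world(d))
E
```

```text
clock 0.0
joints [ 1.181  0.435  0.025  1.574 -0.012  1.134 -0.075]
dq [ 0.001 -0.    -0.002 -0.     0.    -0.001  0.001]
joint_efforts [ 1.0000e-03 -6.6786e+01  9.8600e-01 -3.1445e+01 -6.1000e-02  4.3000e-02
  0.0000e+00]
position [ 0.177 -0.599  0.226]
ee_rot [ 0.996  1.333 -0.995]
force [-0.935 -0.499  0.177]
ft_torque [-0.02  -0.071  0.013]
width 1.0
side 43.47846175170316 281.7401989283221 197.51240241362237 -0.018002275273702562 [[-0.992, 0.078, -0.099, 0.497], [-0.126, -0.638, 0.759, 0.763], [-0.003, 0.766, 0.643, 0.634], [0.0, 0.0, 0.0, 1.0]]
top 55.358835762401036 274.88352322058074 205.21189181402355 -0.0953103185041496 [[0.01, 0.991, -0.136, 0.473], [-1.0, 0.011, 0.003, 0.122], [0.005, 0.136, 0.991, 0.916], [0.0, 0.0, 0.0, 1.0]]
wrist 64.81158859039971 278.43303491997256 209.59114286353366 -0.03731313140543184 [[0.282, 0.93, 0.237, 0.24], [-0.959, 0.274, 0.069, -0.582], [-0.001, -0.247, 0.969, 0.383], [0.0, 0.0, 0.0, 1.0]]
```

View pics/side0.png

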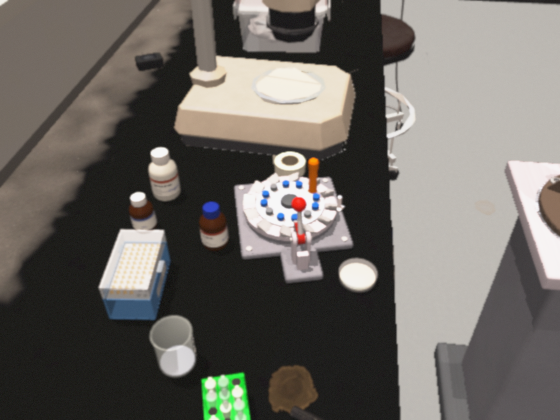

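View pics/top0.png

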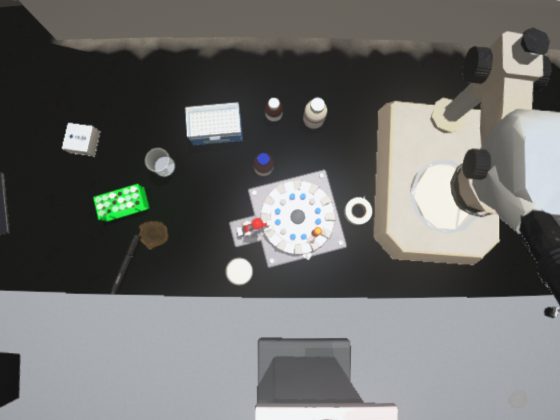

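The side view shows the carousel at about (290,210), with the ball at (299,204) and the post at (313,175). In the top view the hub is at (298,216), the ball at (258,224), the post at (318,232), the bottle at (264,163), the tape at (358,211) and the dish at (239,271).

```bash
cat > m.py <<'E'
from h import *
import sys
def blobs(img,W,reg):
    hsv=cv2.cvtColor(img,cv2.COLOR_BGR2HSV);H,S,V=[hsv[...,i].astype(int) for i in range(3)]
    red=((H<4)|(H>174))&(S>190)&(V>90)
    org=(H>=6)&(H<=16)&(S>190)&(V>130)
    blue=(H>105)&(H<130)&(S>150)&(V>80)
    for nm,m in [("red",red),("org",org),("blue",blue)]:
        m=m.astype(np.uint8)
        n,l,st,c=cv2.connectedComponentsWithStats(m)
        for i in range(1,n):
            x,y=c[i]
            if st[i,4]>=8 and reg[0]<x<reg[1] and reg[2]<y<reg[3]:
                P=W[l==i];P=P[np.isfinite(P[:,0])]
                print(nm,np.round(c[i],1),st[i,4],"med",np.round(np.median(P,0),4),"zmax",np.round(np.nanmax(P[:,2]),4))
E
python3 - <<'E'
from m import *
for n,reg in [("side",(230,350,140,280)),("top",(220,360,140,290))]:
    img=cv2.imread(f"pics/{n}0.png");W=np.load(f"{n}0.npy");print(n);blobs(img,W,reg)
W=np.load("top0.npy")
for p in [(298,216),(358,211),(351,211),(239,271),(264,163),(308,256)]: print(p,np.round(W[p[1],p[0]],4))
b=W[...,2]
# base plate mask z ~ 12mm
m=((b>0.007)&(b<0.018)); m[:, :225]=0;m[:,350:]=0;m[:165]=0;m[270:]=0
P=W[m][:,:2]; print(len(P),cv2.minAreaRect(P.astype(np.float32)))
img=cv2.imread("pics/top0.png")[150:290,215:375];cv2.imwrite("pics/topc.png",cv2.resize(img,None,fx=5,fy=4.2,interpolation=cv2.INTER_CUBIC)[:590])
img=cv2.imread("pics/side0.png")[140:290,220:400];cv2.imwrite("pics/sidec.png",cv2.resize(img,None,fx=4,fy=4,interpolation=cv2.INTER_CUBIC))
E
```

```text
side
red [298.1 203.7] 130 med [0.5499 0.1624 0.1148] zmax 0.1217
red [300.9 238.6] 39 med [0.5425 0.1832 0.0628] zmax 0.066
org [312.7 173.9] 222 med [0.5369 0.0375 0.0758] zmax 0.105
blue [285.3 183.1] 23 med [0.5859 0.0282 0.0459] zmax 0.0476
blue [298.7 183.8] 23 med [0.5618 0.0271 0.0452] zmax 0.0476
blue [265.1 193.4] 25 med [0.6174 0.0625 0.0462] zmax 0.0481
blue [315.9 196.4] 27 med [0.5283 0.0587 0.0452] zmax 0.0477
blue [263.6 202.1] 28 med [0.6168 0.0847 0.0456] zmax 0.0467
blue [314.9 205.5] 28 med [0.5284 0.0829 0.0451] zmax 0.047
blue [280.2 216.2] 25 med [0.5837 0.1174 0.0455] zmax 0.0469
blue [294.1 216.5] 22 med [0.5605 0.1155 0.0457] zmax 0.0477
top
blue [263.  158.7] 100 med [0.6883 0.1459 0.0797] zmax 0.0828
(298, 216) [0.5694 0.0686 0.0468]
(358, 211) [ 0.5876 -0.0734  0.0007]
(351, 211) [ 0.5845 -0.0525  0.0242]
(239, 271) [0.4483 0.1975 0.017 ]
(264, 163) [0.6794 0.1437 0.0788]
(308, 256) [0.4828 0.0458 0.037 ]
3014 ((0.5677435994148254, 0.08945321291685104), (0.22724589705467224, 0.2783704698085785), 0.8096813559532166)
```

View pics/topc.png

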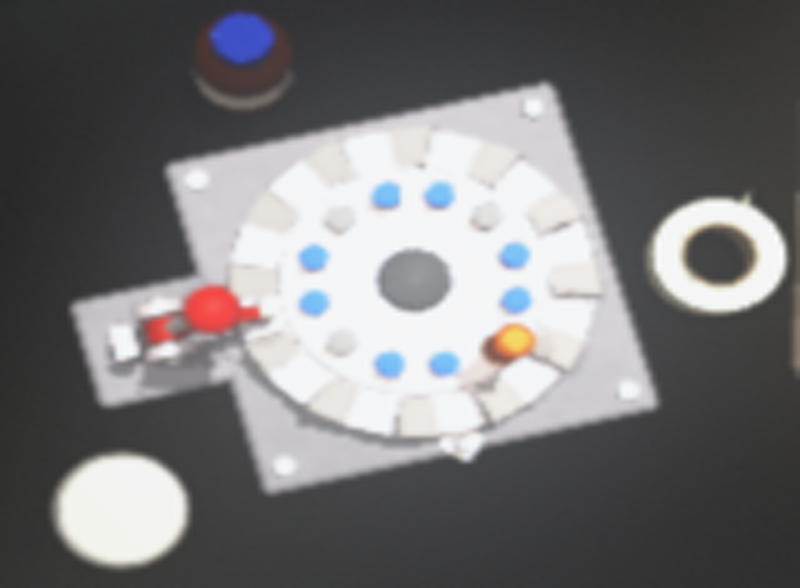

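View pics/sidec.png

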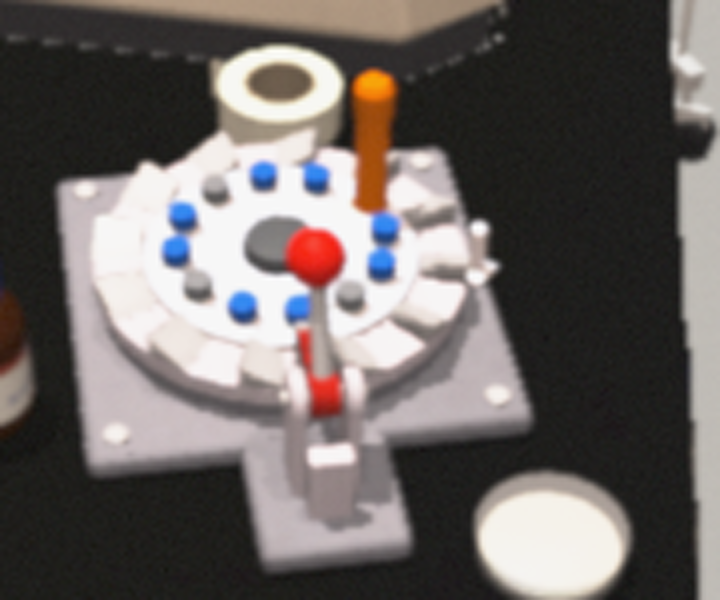

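```bash
python3 - <<'E'
from h import *
W=np.load("top0.npy")
print("height map (cm), rows every 20, cols every 20 from 360; x,y")
for r in range(10,420,25):
    print(r,[ (None if not np.isfinite(W[r,c,0]) else tuple(np.round(W[r,c]*100).astype(int))) for c in range(360,560,28)])
Ws=np.load("side0.npy")
for p in [(340,200),(339,198),(313,163),(284,200)]: print(p,np.round(Ws[p[1],p[0]],4))
print(np.linalg.norm([0.177,0.599]))
import scipy.spatial.transform as t
print(t.Rotation.from_rotvec(arm.observe()["ee_rot"]).as_matrix().round(3))
E
```

```text
height map (cm), rows every 20, cols every 20 from 360; x,y
10 [(np.int64(84), np.int64(0), np.int64(38)), (np.int64(84), np.int64(-4), np.int64(39)), (np.int64(84), np.int64(-9), np.int64(39)), (np.int64(84), np.int64(-13), np.int64(40)), (np.int64(84), np.int64(-17), np.int64(40)), (np.int64(84), np.int64(-21), np.int64(40)), (np.int64(84), np.int64(-25), np.int64(41)), (np.int64(84), np.int64(-30), np.int64(42))]
35 [(np.int64(84), np.int64(-2), np.int64(32)), (np.int64(84), np.int64(-6), np.int64(32)), (np.int64(84), np.int64(-11), np.int64(33)), (np.int64(84), np.int64(-16), np.int64(33)), (np.int64(84), np.int64(-20), np.int64(33)), (np.int64(84), np.int64(-25), np.int64(34)), (np.int64(79), np.int64(-24), np.int64(42)), (np.int64(84), np.int64(-34), np.int64(35))]
60 [(np.int64(96), np.int64(-9), np.int64(0)), (np.int64(97), np.int64(-16), np.int64(0)), (np.int64(97), np.int64(-23), np.int64(0)), (np.int64(97), np.int64(-30), np.int64(0)), (np.int64(79), np.int64(-19), np.int64(34)), (np.int64(77), np.int64(-22), np.int64(37)), (np.int64(77), np.int64(-25), np.int64(39)), (np.
[... 4661 characters left out ...]
6)), (np.int64(-6), np.int64(-96), np.int64(-75)), (np.int64(-6), np.int64(-110), np.int64(-76))]
410 [(np.int64(14), np.int64(-7), np.int64(0)), (np.int64(14), np.int64(-14), np.int64(0)), (np.int64(-14), np.int64(-47), np.int64(-76)), (np.int64(-14), np.int64(-59), np.int64(-76)), (np.int64(-15), np.int64(-71), np.int64(-76)), (np.int64(-16), np.int64(-84), np.int64(-76)), (np.int64(-16), np.int64(-96), np.int64(-75)), (np.int64(-17), np.int64(-110), np.int64(-75))]
(340, 200) [0.4863 0.0488 0.0332]
(339, 198) [0.4884 0.0507 0.0392]
(313, 163) [0.5371 0.0399 0.1029]
(284, 200) [0.5824 0.076  0.0462]
0.6246038744676501
[[-0.     0.959  0.283]
 [ 0.001  0.283 -0.959]
 [-1.    -0.    -0.001]]
```

View pics/wrist0.png

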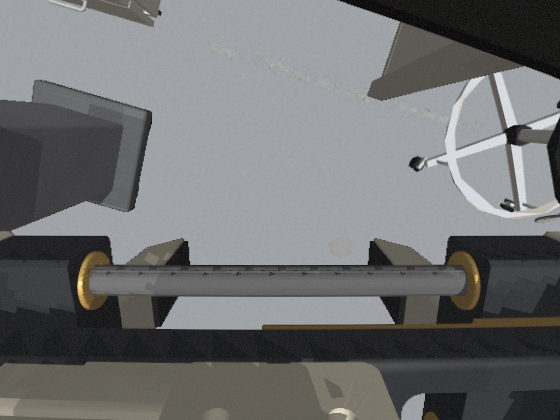

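```bash
python3 - <<'E'
from h import *
W=np.load("side0.npy")
for r in (2,12,22,32,42): print(r,[ (c,)+tuple(int(v) for v in np.round(np.nan_to_num(W[r,c])*100)) for c in range(190,340,12)])
T=np.load("top0.npy")
m=(T[...,2]>.3)&(T[...,0]<.8); P=T[m]
print(len(P),P.min(0),P.max(0))
for x in np.arange(.38,.8,.03):
    q=P[(P[:,0]>x)&(P[:,0]<x+.03)]
    if len(q): print(round(x,2),len(q),q.min(0).round(2),q.max(0).round(2))
img=cv2.imread("pics/top0.png")[0:320,360:560];cv2.imwrite("pics/topr.png",cv2.resize(img,None,fx=1.8,fy=1.8))
E
```

```text
2 [(190, 103, -96, 0), (202, 78, -23, 27), (214, 95, -97, 0), (226, 91, -98, 0), (238, 80, -64, 12), (250, 75, -59, 14), (262, 66, -22, 28), (274, 63, -19, 29), (286, 61, -18, 29), (298, 59, -19, 29), (310, 0, 0, 0), (322, 57, -68, 12), (334, 55, -103, 0)]
12 [(190, 101, -87, 0), (202, 78, -24, 25), (214, 93, -88, 0), (226, 89, -88, 0), (238, 79, -59, 12), (250, 75, -59, 12), (262, 72, -59, 12), (274, 64, -21, 26), (286, 61, -20, 27), (298, 59, -20, 27), (310, 57, -22, 26), (322, 57, -61, 12), (334, 54, -93, 0)]
22 [(190, 98, -78, 0), (202, 79, -24, 23), (214, 91, -79, 0), (226, 87, -80, 0), (238, 83, -80, 0), (250, 76, -60, 9), (262, 73, -60, 9), (274, 64, -21, 25), (286, 61, -20, 25), (298, 59, -20, 25), (310, 57, -22, 24), (322, 57, -63, 9), (334, 54, -84, 0)]
32 [(190, 97, -72, 0), (202, 79, -24, 21), (214, 89, -72, 0), (226, 86, -72, 0), (238, 82, -73, 0), (250, 76, -59, 6), (262, 73, -61, 6), (274, 64, -21, 23), (286, 61, -19, 23), (298, 59, -20, 23), (310, 57, -22, 22), (322, 57, -75, 0), (334, 54, -77, 0)]
42 [(190, 95, -65, 0), (202, 79, -24, 19), (214, 77, -26, 18), (226, 8
[... 206 characters left out ...]
1709763  0.30000029] [ 0.79994454 -0.15569611  0.52328298]
0.41 59 [ 0.43 -0.18  0.49] [ 0.44 -0.17  0.52]
0.44 510 [ 0.44 -0.18  0.48] [ 0.47 -0.17  0.52]
0.47 786 [ 0.47 -0.2   0.45] [ 0.5  -0.17  0.52]
0.5 1152 [ 0.5  -0.25  0.41] [ 0.53 -0.17  0.5 ]
0.53 1705 [ 0.53 -0.25  0.3 ] [ 0.56 -0.17  0.46]
0.56 2041 [ 0.56 -0.23  0.3 ] [ 0.59 -0.17  0.46]
0.59 2268 [ 0.59 -0.24  0.3 ] [ 0.62 -0.16  0.46]
0.62 1748 [ 0.62 -0.24  0.35] [ 0.65 -0.16  0.46]
0.65 714 [ 0.65 -0.25  0.3 ] [ 0.68 -0.18  0.46]
0.68 516 [ 0.68 -0.27  0.3 ] [ 0.71 -0.22  0.36]
0.71 944 [ 0.71 -0.28  0.3 ] [ 0.74 -0.22  0.37]
0.74 1951 [ 0.74 -0.32  0.3 ] [ 0.77 -0.19  0.42]
0.77 1782 [ 0.77 -0.32  0.3 ] [ 0.8  -0.19  0.42]
```

View pics/topr.png

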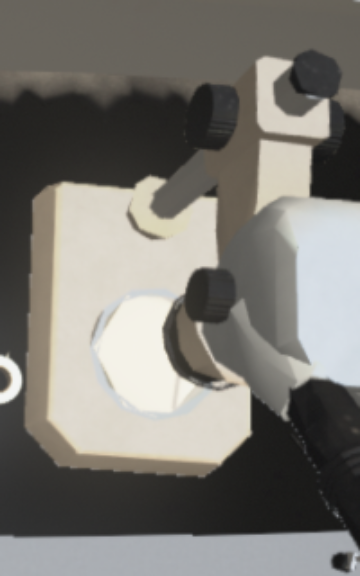

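Emit:
move_arm(steps="0.01 0 -0.04 0 255; 0.02 0 -0.08 0 255; 0.03 0 -0.12 0 255; 0.045 0 -0.16 0 255; 0.06 0 -0.2 0 255; 0.07 0 -0.24 0 255; 0.08 0 -0.26 0 255; 0.08 0 -0.26 0 255", squeeze=10)

```text
clock: 0.82
position: [0.1007, -0.3438, 0.1448]
ee_rot: [0.999, 1.337, -0.993]
force: [-0.4, 0.6, 0.1]
width: 0.471
```

```bash
python3 - <<'E'
import numpy as np
y=np.array([.959,.283]);z=np.array([.283,-.959]);p0=np.array([.1007,-.3438])
for a in list(np.arange(-68,5,6))+[8]:
    w=.36*np.array([np.cos(np.radians(a)),np.sin(np.radians(a))]);d=w-p0
    print(a,w.round(3),(d@y).round(3),(d@z).round(3))
E
```

```text
-68 [ 0.135 -0.334] 0.036 0.0
-62 [ 0.169 -0.318] 0.073 -0.006
-56 [ 0.201 -0.298] 0.109 -0.015
-50 [ 0.231 -0.276] 0.145 -0.028
-44 [ 0.259 -0.25 ] 0.178 -0.045
-38 [ 0.284 -0.222] 0.21 -0.065
-32 [ 0.305 -0.191] 0.24 -0.089
-26 [ 0.324 -0.158] 0.266 -0.115
-20 [ 0.338 -0.123] 0.29 -0.144
-14 [ 0.349 -0.087] 0.311 -0.176
-8 [ 0.356 -0.05 ] 0.328 -0.209
-2 [ 0.36  -0.013] 0.342 -0.244
4 [0.359 0.025] 0.352 -0.281
8 [0.356 0.05 ] 0.357 -0.305
```

Emit:
move_arm(steps="0 0.036 0 0 255; 0 0.073 -0.006 0 255; 0 0.109 -0.015 0 255; 0 0.145 -0.028 0 255; 0 0.178 -0.045 0 255; 0 0.21 -0.065 0 255; 0 0.24 -0.089 0 255; 0 0.266 -0.115 0 255; 0 0.29 -0.144 0 255; 0 0.29 -0.144 0 255")

```text
clock: 1.65
position: [0.3446, -0.1244, 0.1474]
ee_rot: [0.992, 1.333, -0.987]
force: [1.0, -0.9, 0.0]
width: 0.005
```

Emit:
move_arm(steps="0 0.021 -0.032 0 255; -0.01 0.038 -0.065 0 255; -0.02 0.052 -0.1 -0.1 255; -0.03 0.062 -0.137 -0.2 255; -0.04 0.067 -0.161 -0.32 255; -0.05 0.067 -0.161 -0.44 255; -0.06 0.067 -0.161 -0.56 255; -0.07 0.067 -0.161 -0.68 255; -0.08 0.067 -0.161 -0.8 255; -0.08 0.067 -0.161 -0.92 255")

```text
clock: 2.48
position: [0.361, 0.0438, 0.2286]
ee_rot: [0.282, 1.55, -0.28]
force: [-0.1, 0.2, -0.3]
width: 0.005
```

```bash
python3 - <<'E'
from m import *
s=arm.observe();print(s["clock"],s["position"].round(3) if hasattr(s["position"],"round") else s["position"],np.round(s["joints"],2))
d=cap("wrist");cv2.imwrite("pics/wrist1.png",d["img"])
W=proj_world(d);np.save("wrist1.npy",W);blobs(d["img"],W,(0,560,0,420))
E
```

```text
2.4833 [0.361 0.044 0.229] [ 0.32  0.04 -0.59  2.11  0.03  1.   -0.64]
red [429.8  15.9] 169 med [0.55   0.1477 0.0543] zmax 0.0582
red [456.2   1. ] 36 med [0.5441 0.1438 0.1104] zmax 0.1136
org [468.  145.4] 131 med [0.5312 0.0332 0.101 ] zmax 0.1034
blue [466.3  45. ] 151 med [0.5818 0.1125 0.0445] zmax 0.0464
blue [443.1  54.4] 143 med [0.5582 0.1119 0.0444] zmax 0.0471
blue [505.8  65.8] 144 med [0.6152 0.0807 0.0444] zmax 0.0463
blue [511.1  89.4] 137 med [0.6158 0.0571 0.0445] zmax 0.0463
blue [420.9  99.2] 119 med [0.5271 0.0789 0.0443] zmax 0.0461
blue [427.6 121.9] 112 med [0.528  0.0551 0.0443] zmax 0.0462
blue [487.7 132.2] 133 med [0.5841 0.0238 0.0442] zmax 0.0466
```

View pics/wrist1.png

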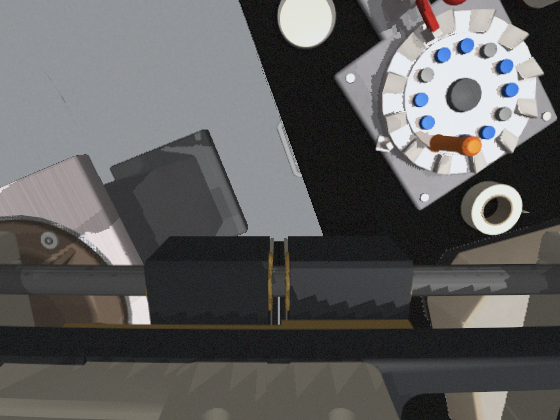

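The wrist view shows the wheel hub at (466,95), the post head at (468,145), the pointer at (383,146), and three plate screws at (350,77), (424,197) and (549,117). I'll take the yaw from the screws and the pointer.

```bash
python3 - <<'E'
from h import *
W=np.load("wrist1.npy")
def at(x,y,r=2): return np.nanmedian(W[y-r:y+r+1,x-r:x+r+1].reshape(-1,3),0)
P={k:at(*v) for k,v in dict(sA=(350,77),sB=(424,197),sC=(549,117),hub=(466,95),dish=(306,17),tape=(494,188)).items()}
for k in P: print(k,P[k].round(4))
sA,sB,sC=P['sA'],P['sB'],P['sC']
print("center from A,C",((sA+sC)/2).round(4))
for a,b,off in [(sA,sB,-90),(sB,sC,0)]:
    v=b-a;print(np.linalg.norm(v[:2]).round(4),np.degrees(np.arctan2(v[1],v[0])).round(2)-off)
for x in range(374,396,2): print(x,[tuple((1000*W[y,x]).round(0)) for y in (141,145,149)])
h=P['hub']; 
img=cv2.imread("pics/wrist1.png")[0:230,330:560];cv2.imwrite("pics/wc.png",cv2.resize(img,None,fx=2.6,fy=2.6,interpolation=cv2.INTER_CUBIC))
E
```

```text
sA [0.4742 0.1247 0.0132]
sB [ 0.5153 -0.0297  0.0135]
sC [0.6728 0.009  0.0132]
hub [0.5706 0.0673 0.0446]
dish [0.4496 0.1956 0.0143]
tape [ 0.5903 -0.0448  0.0234]
center from A,C [0.5735 0.0668 0.0132]
0.1598 14.89
0.1623 13.8
374 [(np.float64(481.0), np.float64(50.0), np.float64(6.0)), (np.float64(482.0), np.float64(45.0), np.float64(-3.0)), (np.float64(480.0), np.float64(41.0), np.float64(-2.0))]
376 [(np.float64(482.0), np.float64(50.0), np.float64(10.0)), (np.float64(480.0), np.float64(47.0), np.float64(14.0)), (np.float64(478.0), np.float64(42.0), np.float64(14.0))]
378 [(np.float64(483.0), np.float64(50.0), np.float64(14.0)), (np.float64(482.0), np.float64(46.0), np.float64(13.0)), (np.float64(480.0), np.float64(42.0), np.float64(14.0))]
380 [(np.float64(485.0), np.float64(49.0), np.float64(14.0)), (np.float64(483.0), np.float64(45.0), np.float64(16.0)), (np.float64(482.0), np.float64(41.0), np.float64(14.0))]
382 [(np.float64(486.0), np.float64(49.0), np.float64(19.0)), (np.float64(483.0), np.float64(46.0), np.float64(24.0)), (np.float64(485.0), np.float64(40.0), np.float6
[... 361 characters left out ...]

388 [(np.float64(487.0), np.float64(49.0), np.float64(35.0)), (np.float64(486.0), np.float64(46.0), np.float64(37.0)), (np.float64(485.0), np.float64(42.0), np.float64(36.0))]
390 [(np.float64(nan), np.float64(nan), np.float64(nan)), (np.float64(487.0), np.float64(45.0), np.float64(37.0)), (np.float64(494.0), np.float64(37.0), np.float64(12.0))]
392 [(np.float64(493.0), np.float64(47.0), np.float64(29.0)), (np.float64(489.0), np.float64(44.0), np.float64(37.0)), (np.float64(496.0), np.float64(36.0), np.float64(11.0))]
394 [(np.float64(495.0), np.float64(47.0), np.float64(30.0)), (np.float64(495.0), np.float64(42.0), np.float64(26.0)), (np.float64(498.0), np.float64(35.0), np.float64(10.0))]
```

View pics/wc.png

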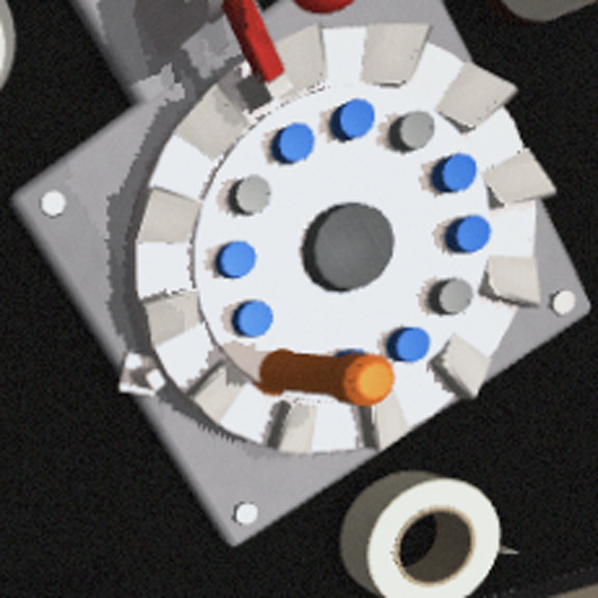

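```bash
cat >> h.py <<'E'
from scipy.spatial.transform import Rotation as R
C=np.array([.5722,.0693]);ps=np.radians(14.3)
ex=np.array([np.cos(ps),np.sin(ps)]);ey=np.array([-np.sin(ps),np.cos(ps)])
def wp(xp,yp,z): return np.r_[C+xp*ex+yp*ey,z]
def tool(t):
    s=arm.observe();M=R.from_rotvec(s["ee_rot"]).as_matrix();d=M.T@(np.array(t)-s["position"])
    az=np.degrees(np.arctan2(M[1,1],M[0,1]))
    p=np.array(s["position"]);q=p[:2]-C
    print("clk",round(s["clock"],2),"pos'",np.round([q@ex,q@ey,p[2]],4),"yaz",az.round(2),"target",np.round(t,4),"shift",d.round(4),"turn to 104.3:",np.radians(az-104.3).round(3),"F",np.round(s["force"],2))
E
python3 - <<'E'
from h import *
tool(wp(0,.053,.20)); tool(wp(0,.053,.095))
E
```

```text
clk 2.53 pos' [-0.2114  0.0274  0.2278] yaz 70.01 target [0.5591 0.1207 0.2   ] shift [0.0283 0.1402 0.1601] turn to 104.3: -0.599 F [-0.34  1.02 -0.05]
clk 2.53 pos' [-0.2114  0.0274  0.2278] yaz 70.01 target [0.5591 0.1207 0.095 ] shift [0.1333 0.1401 0.1599] turn to 104.3: -0.599 F [-0.34  1.02 -0.05]
```

Emit:
move_arm(steps="0 0.02 0.023 -0.1 255; 0 0.045 0.05 -0.2 255; 0 0.07 0.08 -0.3 255; 0.01 0.095 0.108 -0.4 255; 0.02 0.12 0.136 -0.5 255; 0.028 0.14 0.16 -0.6 255; 0.028 0.14 0.16 -0.6 255; 0.028 0.14 0.16 -0.6 255")

```text
clock: 3.2
position: [0.5595, 0.1178, 0.1969]
ee_rot: [-0.182, 1.566, 0.184]
force: [0.6, 0.5, 0.7]
width: 0.002
```

```bash
python3 - <<'E'
from m import *
tool(wp(0,.053,.095))
for n in ("wrist","side"):
    d=cap(n);cv2.imwrite(f"pics/{n}2.png",d["img"]);W=proj_world(d);np.save(f"{n}2.npy",W);print(n);blobs(d["img"],W,(0,560,0,420) if n=="wrist" else (230,350,140,280))
E
```

```text
clk 3.2 pos' [-0.0003  0.0501  0.1969] yaz 103.36 target [0.5591 0.1207 0.095 ] shift [0.1019 0.0027 0.0005] turn to 104.3: -0.016 F [0.6  0.51 0.72]
wrist
red [276.1 128.6] 59 med [0.543  0.1779 0.0638] zmax 0.0655
red [276.3 162.1] 606 med [0.5484 0.1555 0.1152] zmax 0.1203
blue [275.5 200.6] 95 med [0.5573 0.1111 0.0443] zmax 0.0461
blue [434.2 207.8] 671 med [0.691  0.1447 0.079 ] zmax 0.0812
blue [297.9 205.5] 43 med [0.5795 0.111  0.0442] zmax 0.0457
blue [238. 225.] 144 med [0.5276 0.0797 0.0444] zmax 0.0466
side
red [298.1 203.7] 131 med [0.55   0.1623 0.1149] zmax 0.121
red [301.  238.7] 38 med [0.5425 0.1833 0.0624] zmax 0.0665
org [312.7 173.3] 235 med [0.5371 0.0379 0.0792] zmax 0.1046
blue [285.3 183. ] 22 med [0.586  0.0279 0.0456] zmax 0.0479
blue [298.5 183.7] 23 med [0.5626 0.0284 0.0461] zmax 0.0484
blue [265.1 193.4] 25 med [0.6174 0.0615 0.0459] zmax 0.048
blue [315.8 196.3] 26 med [0.5285 0.0599 0.0463] zmax 0.049
blue [263.6 202.1] 26 med [0.6169 0.0856 0.0455] zmax 0.0482
blue [315.  205.5] 26 med [0.5282 0.0835 0.0458] zmax 0.0478
blue [280.2 216.2] 25 med [0.5836 0.1174 0.0453] zmax 0.0471
blue [294.1 216.6] 21 med [0.5607 0.1159 0.0457] zmax 0.0471
```

View pics/side2.png

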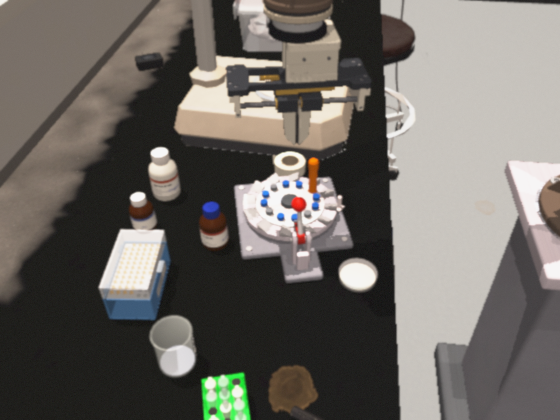

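View pics/wrist2.png

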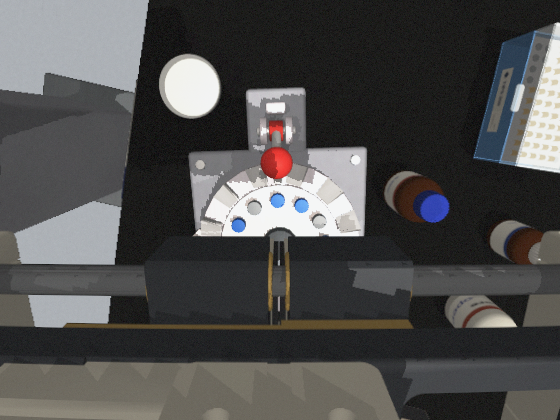

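The ball sits at (276,162) in the wrist view, in line with the finger seam, and the gap to it is about 17 mm. I'll go down on its inner side.

Emit:
move_arm(steps="0.03 0 0 0 255; 0.06 0 0 0 255; 0.085 0 0 0 255; 0.1 0 0 0 255; 0.1 0 0 0 255")

```text
clock: 3.72
position: [0.5563, 0.1156, 0.0965]
ee_rot: [-0.185, 1.567, 0.182]
force: [-0.7, -0.8, 0.2]
width: 0.003
```

```bash
python3 - <<'E'
from m import *
tool(wp(0,.1,.095))
d=cap("side");cv2.imwrite("pics/side3.png",cv2.resize(d["img"][60:290,200:400],None,fx=2.6,fy=2.6,interpolation=cv2.INTER_CUBIC));W=proj_world(d);blobs(d["img"],W,(230,350,140,280))
E
```

```text
clk 3.72 pos' [-0.004   0.0488  0.0965] yaz 103.4 target [0.5475 0.1662 0.095 ] shift [0.0014 0.0512 0.0032] turn to 104.3: -0.016 F [-0.72 -0.83  0.16]
red [298.3 203.7] 130 med [0.5498 0.1623 0.1155] zmax 0.1207
red [300.9 238.6] 39 med [0.5425 0.1835 0.063 ] zmax 0.0664
org [312.8 181.4] 117 med [0.5361 0.0379 0.0604] zmax 0.0855
blue [265.1 193.4] 25 med [0.6175 0.0628 0.0458] zmax 0.0484
blue [315.9 196.4] 27 med [0.5284 0.0593 0.0457] zmax 0.0474
blue [263.7 202. ] 29 med [0.6163 0.0853 0.0456] zmax 0.0474
blue [315.  205.5] 26 med [0.5281 0.0833 0.0457] zmax 0.0484
blue [280.2 216.2] 25 med [0.5836 0.1176 0.0457] zmax 0.0484
blue [293.9 216.9] 14 med [0.5607 0.1171 0.0455] zmax 0.0464
```

View pics/side3.png

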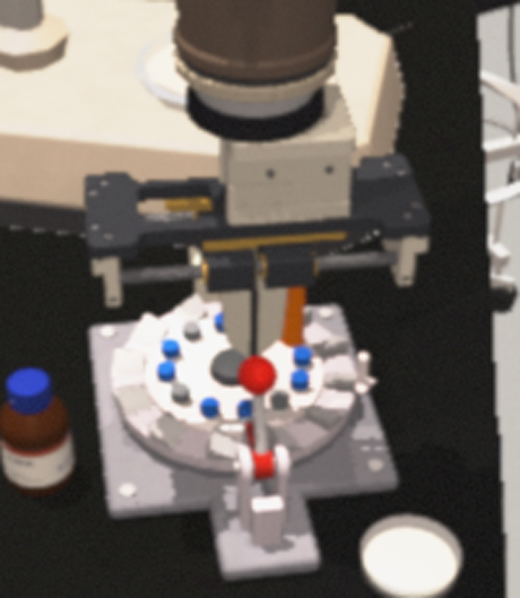

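Emit:
move_arm(steps="0 0.006 0 0 255; 0 0.012 0 0 255; 0 0.016 0 0 255; 0 0.02 0 0 255; 0 0.024 0 0 255; 0 0.028 0 0 255; 0 0.032 0 0 255; 0 0.036 0 0 255; 0 0.038 0 0 255; 0 0.04 0 0 255")

```text
clock: 4.6
position: [0.5493, 0.1565, 0.0986]
ee_rot: [-0.185, 1.563, 0.185]
force: [-1.1, 0.5, -0.4]
width: 0.006
```

```bash
python3 - <<'E'
from m import *
tool(wp(0,.105,.095))
d=cap("side");cv2.imwrite("pics/side4.png",cv2.resize(d["img"][60:290,200:400],None,fx=2.6,fy=2.6,interpolation=cv2.INTER_CUBIC));W=proj_world(d);blobs(d["img"],W,(230,350,140,280))
E
```

```text
clk 4.6 pos' [-0.0006  0.0902  0.0986] yaz 103.53 target [0.5463 0.171  0.095 ] shift [0.0036 0.0148 0.0004] turn to 104.3: -0.013 F [-1.12  0.47 -0.39]
red [301.1 211.8] 145 med [0.5436 0.1855 0.1196] zmax 0.1262
red [301. 240.] 25 med [0.5426 0.1842 0.0607] zmax 0.0643
blue [265.1 193.4] 25 med [0.6177 0.062  0.0455] zmax 0.0482
blue [315.7 196.3] 29 med [0.5286 0.0596 0.0458] zmax 0.0474
blue [263.6 202.1] 28 med [0.6168 0.0841 0.0452] zmax 0.0477
blue [315.  205.5] 26 med [0.5282 0.0837 0.0454] zmax 0.0469
blue [280.2 216.2] 25 med [0.5835 0.1173 0.0454] zmax 0.0475
```

View pics/side4.png

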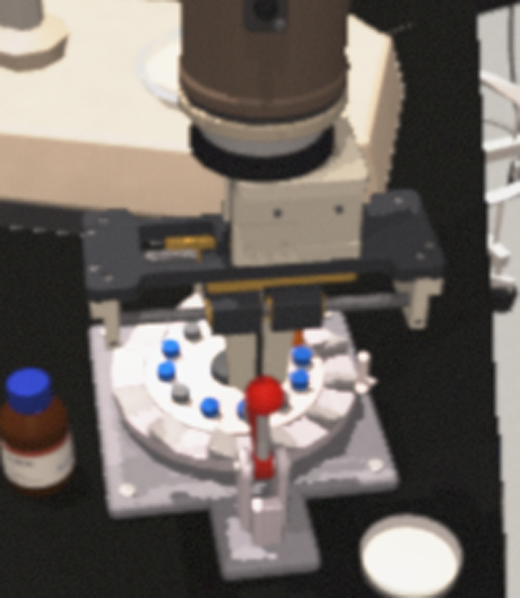

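The ball has gone up to about 112 mm and is still in contact. I'll push it past the balance point.

Emit:
move_arm(steps="0 0.003 0 0 255; 0 0.006 0 0 255; 0 0.009 0 0 255; 0 0.012 0 0 255; 0 0.013 0 0 255; 0 0.013 0 0 255; 0 0.013 0 0 255")

```text
clock: 5.23
position: [0.5464, 0.1688, 0.0987]
ee_rot: [-0.185, 1.563, 0.185]
force: [-0.1, 0.5, 0.9]
width: 0.006
```

```bash
python3 - <<'E'
from m import *
tool(wp(0,.05,.095))
d=cap("side");cv2.imwrite("pics/side5.png",cv2.resize(d["img"][60:290,200:400],None,fx=2.6,fy=2.6,interpolation=cv2.INTER_CUBIC));W=proj_world(d);blobs(d["img"],W,(230,350,140,280))
E
```

```text
clk 5.23 pos' [-0.0004  0.1028  0.0987] yaz 103.53 target [0.5599 0.1178 0.095 ] shift [ 0.0037 -0.0528  0.0011] turn to 104.3: -0.013 F [-0.11  0.45  0.88]
red [304.2 229. ] 157 med [0.536  0.2132 0.1108] zmax 0.118
red [301.2 241.4] 9 med [0.5423 0.1851 0.0576] zmax 0.0602
blue [265.  193.2] 27 med [0.6174 0.0605 0.0451] zmax 0.048
blue [316.4 196.5] 22 med [0.528  0.0591 0.0453] zmax 0.0471
blue [263.6 202.1] 28 med [0.6168 0.085  0.0457] zmax 0.0475
blue [315.2 205.5] 24 med [0.5281 0.0826 0.0451] zmax 0.047
blue [280.2 216.2] 25 med [0.5835 0.1177 0.0451] zmax 0.0484
blue [293.1 218.2] 8 med [0.562  0.119  0.0458] zmax 0.0469
```

View pics/side5.png

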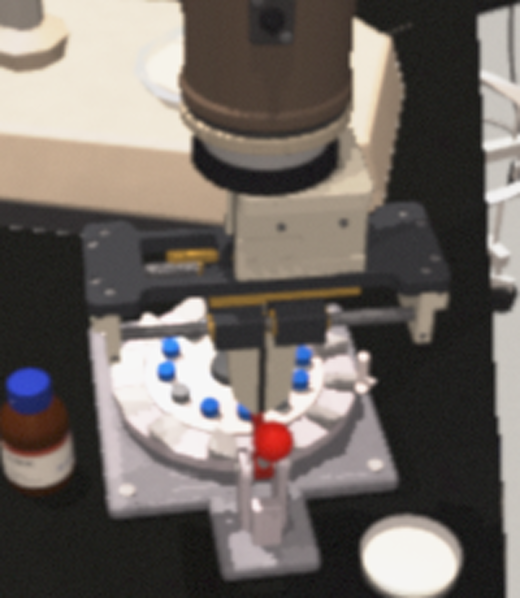

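The pawl is up: the ball surface moved about 55 mm outward, and the ball now stands at (304,229). I'll rise and go round behind the post.

Emit:
move_arm(steps="-0.02 -0.02 0 0 255; -0.05 -0.04 0 0 255; -0.065 -0.065 -0.005 0 255; -0.065 -0.1 -0.015 -0.09 255; -0.065 -0.135 -0.025 -0.18 255; -0.065 -0.166 -0.035 -0.275 255; -0.065 -0.166 -0.035 -0.275 255; -0.065 -0.166 -0.035 -0.275 255")

```text
clock: 5.95
position: [0.551, -0.004, 0.1634]
ee_rot: [-0.397, 1.535, 0.396]
force: [0.7, 0.8, 0.1]
width: 0.005
```

```bash
python3 - <<'E'
from m import *
tool(wp(-.035,-.063,.075))
for n in ("side","wrist"):
    d=cap(n);cv2.imwrite(f"pics/{n}6.png",d["img"]);W=proj_world(d);print(n);blobs(d["img"],W,(230,350,140,280) if n=="side" else (0,560,0,420))
E
```

```text
clk 5.95 pos' [-0.0386 -0.0658  0.1634] yaz 118.96 target [ 5.538e-01 -4.000e-04  7.500e-02] shift [0.0884 0.0018 0.0043] turn to 104.3: 0.256 F [0.7  0.79 0.13]
side
red [303.5 230.1] 198 med [0.5371 0.2145 0.108 ] zmax 0.1147
org [312.7 173.3] 248 med [0.5369 0.0376 0.0804] zmax 0.1058
blue [285.3 183.1] 23 med [0.586  0.0291 0.0458] zmax 0.0476
blue [298.4 183.7] 22 med [0.5628 0.0288 0.0454] zmax 0.0484
blue [265.1 193.4] 25 med [0.6178 0.0624 0.0457] zmax 0.0477
blue [315.9 196.4] 27 med [0.5284 0.0597 0.0459] zmax 0.0485
blue [263.6 202.2] 27 med [0.6167 0.0855 0.0454] zmax 0.0473
blue [314.9 205.6] 27 med [0.5283 0.0839 0.0453] zmax 0.0476
blue [280.2 216.2] 25 med [0.5836 0.1178 0.0455] zmax 0.0472
blue [293.6 217.1] 19 med [0.5611 0.1171 0.0458] zmax 0.0477
wrist
red [393.1   2.5] 34 med [0.5471 0.1606 0.0806] zmax 0.0862
red [394.    9.7] 42 med [0.5489 0.1533 0.089 ] zmax 0.0914
org [283.9 168.7] 268 med [0.5365 0.0321 0.102 ] zmax 0.1039
blue [356.9  86.1] 228 med [0.5591 0.1115 0.0443] zmax 0.047
blue [382.3 100.7] 216 med [0.5827 0.1122 0.0445] zmax 0.0462
blue [301.5 103.5] 207 med [0.5273 0.0785 0.0444] zmax 0.0461
blue [542.6 134.2] 930 med [0.6909 0.1444 0.079 ] zmax 0.0821
blue [287.2 130. ] 172 med [0.5274 0.055  0.0444] zmax 0.0463
blue [394.3 155.5] 202 med [0.6156 0.0805 0.0441] zmax 0.046
blue [379.4 180. ] 180 med [0.616  0.057  0.0444] zmax 0.0462
blue [302.3 182.5] 151 med [0.5598 0.0232 0.0444] zmax 0.0462
blue [326.7 195.6] 113 med [0.5835 0.0237 0.0443] zmax 0.0459
```

View pics/side6.png

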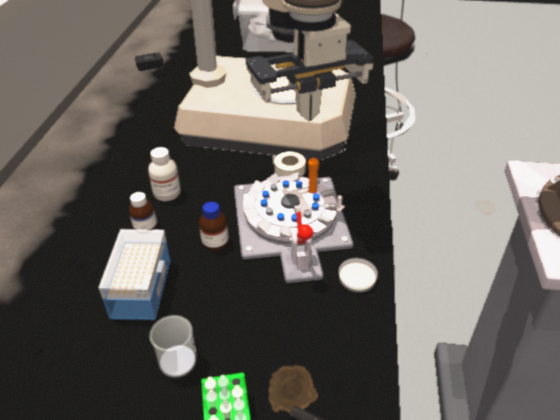

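View pics/wrist6.png

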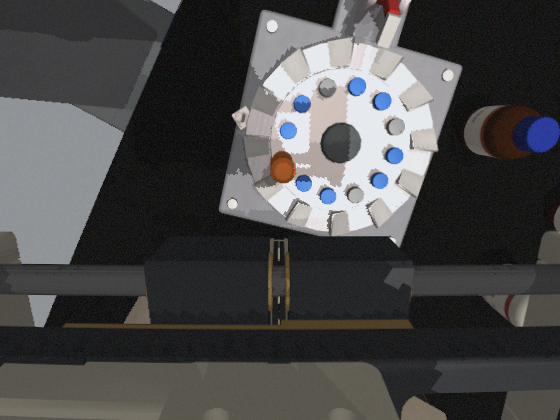

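Emit:
move_arm(steps="0.03 0 0 0 255; 0.06 0 0 0 255; 0.08 0 0 0 255; 0.088 0 0.002 0 255; 0.088 0 0.002 0 255")

```text
clock: 6.47
position: [0.5521, 0.0019, 0.0742]
ee_rot: [-0.401, 1.536, 0.403]
force: [0.1, 0.0, -0.1]
width: 0.008
```

```bash
python3 - <<'E'
from m import *
tool(wp(-.047,-.0178,.075))
E
```

```text
clk 6.47 pos' [-0.0362 -0.0604  0.0742] yaz 119.39 target [0.5311 0.0404 0.075 ] shift [-0.0007  0.0439  0.0006] turn to 104.3: 0.263 F [ 0.06  0.04 -0.08]
```

Emit:
move_arm(steps="0 0.006 0 0 255; 0 0.011 0 0 255; 0 0.015 0 0 255; 0 0.018 0 0 255; 0 0.021 0 0 255; 0 0.024 0 0 255; 0 0.027 0 0 255; 0 0.03 0 0 255; 0 0.032 0 0 255; 0 0.032 0 0 255")

```text
clock: 7.3
position: [0.537, 0.0287, 0.0757]
ee_rot: [-0.401, 1.533, 0.401]
force: [-0.0, -1.0, -0.6]
width: 0.007
```

```bash
python3 - <<'E'
from m import *
tool(wp(-.047,-.0178,.075))
for n in ("side","wrist"):
    d=cap(n);cv2.imwrite(f"pics/{n}7.png",d["img"]);W=proj_world(d);print(n);blobs(d["img"],W,(230,350,140,280) if n=="side" else (0,560,0,420))
E
```

```text
clk 7.3 pos' [-0.0441 -0.0306  0.0757] yaz 119.31 target [0.5311 0.0404 0.075 ] shift [0.0007 0.0131 0.0005] turn to 104.3: 0.262 F [-0.01 -1.04 -0.59]
side
red [303.4 229.8] 215 med [0.5374 0.2141 0.107 ] zmax 0.1149
org [318.1 179.3] 222 med [0.5267 0.0511 0.0802] zmax 0.1052
blue [293.8 183.2] 25 med [0.5705 0.0269 0.0457] zmax 0.0478
blue [306.1 186.7] 24 med [0.548  0.0338 0.0456] zmax 0.0484
blue [269.7 188.8] 23 med [0.6116 0.0492 0.0455] zmax 0.0484
blue [264.  196.7] 24 med [0.6181 0.0706 0.0458] zmax 0.0484
blue [316.2 202.3] 26 med [0.527  0.0748 0.0451] zmax 0.048
blue [310.9 210.7] 26 med [0.5341 0.0974 0.0456] zmax 0.0473
blue [272.6 213.2] 27 med [0.5972 0.1121 0.0461] zmax 0.0476
blue [285.5 217. ] 30 med [0.575  0.1184 0.0451] zmax 0.0481
wrist
red [429.1   2.5] 17 med [0.5395 0.1691 0.0619] zmax 0.0632
red [452.4  17.9] 265 med [0.5473 0.158  0.0834] zmax 0.0912
org [271.3 222.8] 145 med [0.5217 0.0494 0.1003] zmax 0.1032
blue [327.9 138.1] 439 med [0.533  0.0923 0.0444] zmax 0.0467
blue [408.9 140.6] 431 med [0.5733 0.1137 0.0444] zmax 0.0465
blue [296.1 166.9] 384 med [0.5254 0.0695 0.0444] zmax 0.0463
blue [433.9 171.3] 411 med [0.5961 0.1066 0.0444] zmax 0.0463
blue [297.5 234.3] 15 med [0.5464 0.0351 0.0442] zmax 0.0452
blue [423.4 245.7] 337 med [0.6173 0.0662 0.0445] zmax 0.0461
```

View pics/wrist7.png

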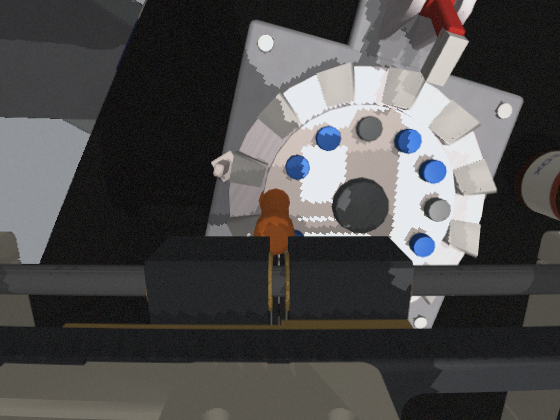

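View pics/side7.png

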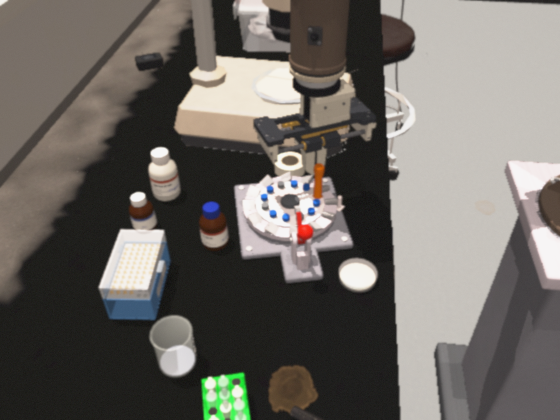

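```bash
cat > ang.py <<'E'
from m import *
from scipy.spatial import cKDTree
from scipy.optimize import least_squares
def caps(n,img,W):
    hsv=cv2.cvtColor(img,cv2.COLOR_BGR2HSV);H,S,V=[hsv[...,i].astype(int) for i in range(3)]
    m=((H>105)&(H<130)&(S>150)&(V>80)).astype(np.uint8)
    k,l,st,c=cv2.connectedComponentsWithStats(m);o=[]
    for i in range(1,k):
        if st[i,4]<12: continue
        P=W[l==i];P=P[np.isfinite(P[:,0])]
        if len(P) and .035<np.median(P[:,2])<.05 and st[i,4]>20-4*(n=="side"): 
            q=np.median(P,0)[:2]
            if np.hypot(*(q-C))<.06:o.append(q)
    return np.array(o)
def fit(A,B,g):
    T=cKDTree(B)
    best=None
    for t0 in np.arange(g-.25,g+.25,.05):
        def f(p):
            c=C+p[1:3];Q=(A-c)@np.array([[np.cos(p[0]),np.sin(p[0])],[-np.sin(p[0]),np.cos(p[0])]])+c
            d,i=T.query(Q,distance_upper_bound=.5);return (Q-B[i]).ravel()
        r=least_squares(f,[t0,0,0],x_scale=[.1,.005,.005],loss="soft_l1",f_scale=.003)
        if best is None or r.cost<best.cost:best=r
    return best.x.round(4),best.cost*1e6
E
python3 - <<'E'
from ang import *
A=caps("side",cv2.imread("pics/side2.png"),np.load("side2.npy"))
d=cap("side");B=caps("side",d["img"],proj_world(d));print(len(A),len(B),fit(A,B,-.3))
E
```

```text
8 8 (array([-0.329 ,  0.0013,  0.0039]), np.float64(2.83733711796794))
```

The wheel has turned −0.329 so far and the pawl is still up. I'll push another 10 mm, slowly, then measure.

Emit:
move_arm(steps="0 0.003 0 0 255; 0 0.005 0 0 255; 0 0.007 0 0 255; 0 0.009 0 0 255; 0 0.01 0 0 255; 0 0.01 0 0 255")

```text
clock: 7.95
position: [0.5322, 0.0372, 0.0757]
ee_rot: [-0.401, 1.533, 0.401]
force: [0.1, -0.8, 0.2]
width: 0.007
```

```bash
python3 - <<'E'
from ang import *
tool(wp(-.047,-.0178,.075))
A=caps("side",cv2.imread("pics/side2.png"),np.load("side2.npy"))
d=cap("side");W=proj_world(d);B=caps("side",d["img"],W);print(len(A),len(B),fit(A,B,-.5));cv2.imwrite("pics/side8.png",d["img"]);blobs(d["img"],W,(230,350,140,250))
W=np.load("wrist2.npy")
def at(x,y,r=2): return np.nanmedian(W[y-r:y+r+1,x-r:x+r+1].reshape(-1,3),0)
a,b=at(200,164),at(355,159);v=b-a;print(a,b,np.linalg.norm(v),np.degrees(np.arctan2(v[1],v[0])))
E
```

```text
clk 7.95 pos' [-0.0467 -0.0212  0.0757] yaz 119.3 target [0.5311 0.0404 0.075 ] shift [0.0007 0.0034 0.0006] turn to 104.3: 0.262 F [ 0.1  -0.78  0.19]
8 8 (array([-0.5155,  0.0018,  0.004 ]), np.float64(2.5155888093084897))
red [303.1 229.7] 223 med [0.5383 0.2137 0.1072] zmax 0.1149
org [319.8 183.2] 216 med [0.523  0.06   0.0764] zmax 0.1052
blue [298.  183.8] 25 med [0.5629 0.0288 0.0454] zmax 0.0478
blue [273.  186.6] 25 med [0.6065 0.0413 0.0456] zmax 0.048
blue [309.6 188.9] 19 med [0.541  0.0405 0.0452] zmax 0.0471
blue [265.1 193.9] 24 med [0.6173 0.0626 0.0453] zmax 0.0474
blue [315.1 205.4] 27 med [0.5281 0.0835 0.0461] zmax 0.0477
blue [269.  210.6] 27 med [0.6039 0.1062 0.0452] zmax 0.048
blue [307.5 213.3] 26 med [0.5392 0.105  0.0456] zmax 0.0474
blue [280.8 216.3] 30 med [0.5826 0.117  0.0449] zmax 0.0474
[0.47436258 0.1245545  0.01360229] [0.62838642 0.16634504 0.01312918] 0.15959328678770038 15.180319124935727
```

Emit:
move_arm(steps="0 0.001 0 0 255; 0 0.0015 0 0 255; 0 0.0015 0 0 255; 0 0.0015 0 0 255; 0 -0.004 0 0 255; 0 -0.012 0 0 255; 0 -0.02 0 0 255; 0 -0.03 0 0 255; -0.04 -0.03 0 0 255; -0.08 -0.03 0 0 255")

```text
clock: 8.83
position: [0.5459, 0.0086, 0.1546]
ee_rot: [-0.398, 1.539, 0.401]
force: [1.3, 0.2, -0.6]
width: 0.004
```

```bash
python3 - <<'E'
from ang import *
tool(wp(0,.19,.15))
A=caps("side",cv2.imread("pics/side2.png"),np.load("side2.npy"))
d=cap("side");W=proj_world(d);B=caps("side",d["img"],W);print(len(A),len(B),fit(A,B,-.5));cv2.imwrite("pics/side9.png",d["img"]);blobs(d["img"],W,(230,350,140,250))
d=cap("wrist");cv2.imwrite("pics/wrist9.png",d["img"]);W=proj_world(d);np.save("wrist9.npy",W);blobs(d["img"],W,(0,560,0,420))
E
```

```text
clk 8.83 pos' [-0.0405 -0.0523  0.1546] yaz 119.17 target [0.5253 0.2534 0.15  ] shift [0.0048 0.2238 0.1014] turn to 104.3: 0.259 F [ 1.29  0.2  -0.59]
8 8 (array([-0.526 ,  0.0015,  0.0038]), np.float64(2.391415587789984))
red [303.3 229.9] 211 med [0.5377 0.2141 0.1074] zmax 0.1151
org [319.9 182.1] 232 med [0.5229 0.0609 0.0812] zmax 0.1054
blue [298.6 183.7] 24 med [0.5621 0.0271 0.0454] zmax 0.0473
blue [273.5 186.6] 22 med [0.6059 0.0412 0.0452] zmax 0.0469
blue [309.9 188.8] 25 med [0.5408 0.0396 0.0453] zmax 0.0484
blue [265.1 193.3] 24 med [0.6175 0.0614 0.0456] zmax 0.0483
blue [315.  205.5] 26 med [0.5282 0.0841 0.0457] zmax 0.0474
blue [268.9 210.4] 27 med [0.6045 0.1065 0.0459] zmax 0.0477
blue [307.1 213.4] 27 med [0.5397 0.1056 0.0453] zmax 0.0476
blue [280.1 216.2] 26 med [0.5836 0.1179 0.046 ] zmax 0.0472
red [382.9  13. ] 240 med [0.5455 0.1711 0.0659] zmax 0.0911
org [272.8 143.5] 249 med [0.5217 0.0548 0.1018] zmax 0.1041
blue [319.4 101.1] 211 med [0.5387 0.0994 0.0445] zmax 0.047
blue [374.  114.7] 216 med [0.5826 0.1121 0.0444] zmax 0.0475
blue [293.9 116.9] 177 med [0.5269 0.079  0.0444] zmax 0.0461
blue [387.4 140.1] 203 med [0.6034 0.1007 0.0443] zmax 0.0459
blue [531.9 149.4] 903 med [0.6911 0.1447 0.079 ] zmax 0.081
blue [281.2 172. ] 185 med [0.54   0.0348 0.0444] zmax 0.0462
blue [371.4 192.8] 157 med [0.6162 0.057  0.0443] zmax 0.0466
blue [294.1 195. ] 120 med [0.5589 0.0222 0.0444] zmax 0.046
blue [347.7 206.9] 117 med [0.6051 0.0364 0.0444] zmax 0.0468
```

View pics/wrist9.png

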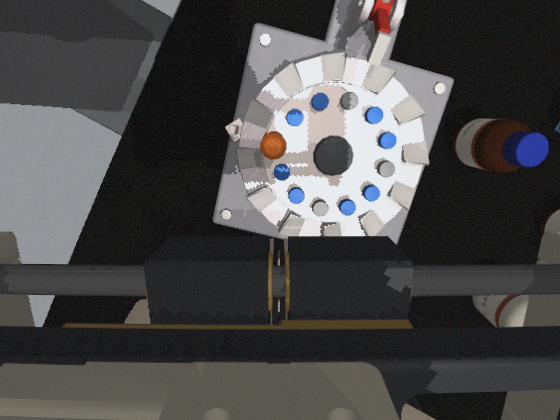

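The wheel has turned −0.526 and the post is at 194.6° against the pointer's 194.4°. In the wrist view the post is at (273,145) and the pointer at (235,130). Next I'll go round, above everything, to the outer side of the ball.

Emit:
move_arm(steps="-0.02 0.02 0.01 0.03 255; -0.03 0.055 0.025 0.08 255; -0.03 0.09 0.041 0.13 255; -0.03 0.125 0.057 0.18 255; -0.03 0.16 0.073 0.22 255; -0.03 0.195 0.089 0.259 255; -0.03 0.224 0.101 0.259 255; -0.03 0.224 0.101 0.259 255; -0.03 0.224 0.101 0.259 255")

```text
clock: 9.68
position: [0.5253, 0.2572, 0.1855]
ee_rot: [-0.2, 1.562, 0.201]
force: [0.8, -0.5, 1.1]
width: 0.005
```

```bash
python3 - <<'E'
from ang import *
tool(wp(0,.19,.092))
d=cap("side");cv2.imwrite("pics/side10.png",cv2.resize(d["img"][60:310,200:420],None,fx=2.4,fy=2.4,interpolation=cv2.INTER_CUBIC));W=proj_world(d);blobs(d["img"],W,(230,350,140,250))
E
```

```text
clk 9.68 pos' [0.0009 0.1936 0.1855] yaz 104.64 target [0.5253 0.2534 0.092 ] shift [ 0.0935 -0.0037 -0.0009] turn to 104.3: 0.006 F [ 0.83 -0.45  1.1 ]
red [303.4 230. ] 199 med [0.5371 0.2142 0.1076] zmax 0.1161
blue [273.5 186.6] 22 med [0.6057 0.0413 0.0458] zmax 0.0478
blue [265.1 193.3] 24 med [0.6174 0.0616 0.0456] zmax 0.049
blue [268.9 210.4] 27 med [0.6042 0.1059 0.0451] zmax 0.0475
blue [280.1 216.2] 26 med [0.5838 0.1176 0.0451] zmax 0.0473
```

View pics/side10.png

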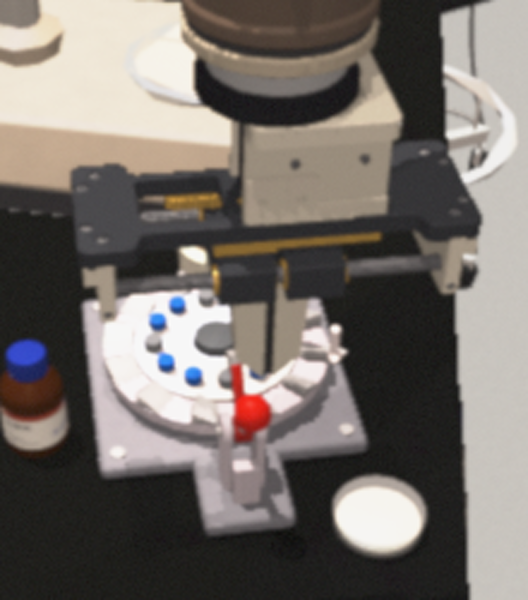

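Emit:
move_arm(steps="0.03 0 0 0 255; 0.06 0 0 0 255; 0.085 0 0 0 255; 0.094 0 0 0 255; 0.094 0 0 0 255")

```text
clock: 10.15
position: [0.5252, 0.2523, 0.0894]
ee_rot: [-0.198, 1.566, 0.194]
force: [0.2, -0.3, 0.5]
width: 0.001
```

```bash
python3 - <<'E'
from ang import *
tool(wp(0,.13,.095))
d=cap("side");cv2.imwrite("pics/side11.png",cv2.resize(d["img"][60:310,200:420],None,fx=2.4,fy=2.4,interpolation=cv2.INTER_CUBIC));W=proj_world(d);blobs(d["img"],W,(230,350,140,250))
d=cap("wrist");cv2.imwrite("pics/wrist11.png",d["img"])
E
```

```text
clk 10.15 pos' [-0.0004  0.189   0.0894] yaz 104.3 target [0.5401 0.1953 0.095 ] shift [-0.0054 -0.059   0.0003] turn to 104.3: -0.0 F [ 0.21 -0.26  0.51]
blue [273.4 186.5] 21 med [0.6062 0.0405 0.0448] zmax 0.0475
blue [265.  191.6] 8 med [0.6182 0.0569 0.0458] zmax 0.0483
blue [269.  211.8] 13 med [0.604  0.1081 0.0451] zmax 0.048
```

View pics/side11.png

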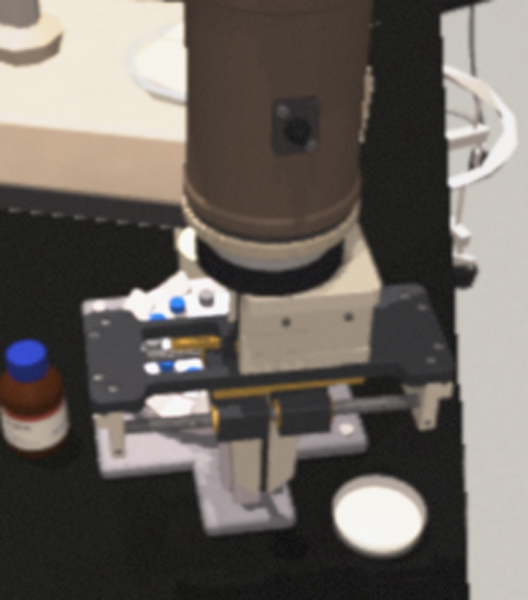

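Emit:
move_arm(steps="0 -0.007 0 0 255; 0 -0.014 0 0 255; 0 -0.02 0 0 255; -0.001 -0.024 0 0 255; -0.002 -0.028 0 0 255; -0.003 -0.032 0 0 255; -0.004 -0.036 0 0 255; -0.005 -0.04 0 0 255; -0.005 -0.044 0 0 255; -0.005 -0.047 0 0 255")

```text
clock: 11.08
position: [0.5375, 0.2092, 0.0967]
ee_rot: [-0.198, 1.562, 0.197]
force: [0.1, 0.6, -0.7]
width: 0.007
```

Emit:
move_arm(steps="0 -0.003 0 0 255; 0 -0.006 0 0 255; 0 -0.009 0 0 255; 0 -0.011 0 0 255; 0 -0.011 0 0 255; 0 -0.011 0 0 255")

```text
clock: 11.58
position: [0.5401, 0.1992, 0.0967]
ee_rot: [-0.198, 1.562, 0.198]
force: [0.1, -0.7, 0.7]
width: 0.0
```

```bash
python3 - <<'E'
from ang import *
tool(wp(0,.19,.095))
d=cap("wrist");cv2.imwrite("pics/wrist12.png",d["img"]);W=proj_world(d);blobs(d["img"],W,(0,560,0,420))
E
```

```text
clk 11.58 pos' [0.001  0.1338 0.0967] yaz 104.42 target [0.5253 0.2534 0.095 ] shift [ 0.0017  0.0562 -0.0008] turn to 104.3: 0.002 F [ 0.12 -0.66  0.66]
```

View pics/wrist12.png

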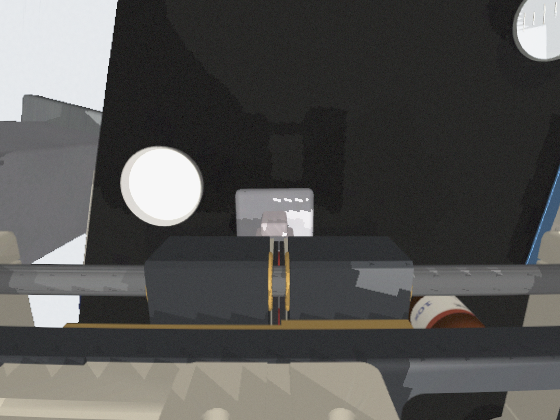

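Emit:
move_arm(steps="0 -0.003 0 0 255; 0 -0.005 0 0 255; 0 -0.005 0 0 255; 0 -0.005 0 0 255; 0 0.01 0 0 255; 0 0.03 0 0 255; -0.02 0.045 0 0 255; -0.06 0.05 0 0 255; -0.1 0.05 0 0 255; -0.1 0.05 0 0 255")

```text
clock: 12.47
position: [0.5299, 0.2515, 0.2043]
ee_rot: [-0.195, 1.552, 0.203]
force: [1.5, 1.2, 0.6]
width: 0.007
```

```bash
python3 - <<'E'
from ang import *
tool(wp(0,.19,.095))
A=caps("side",cv2.imread("pics/side2.png"),np.load("side2.npy"))
d=cap("side");W=proj_world(d);cv2.imwrite("pics/side13.png",cv2.resize(d["img"][60:310,200:420],None,fx=2.4,fy=2.4,interpolation=cv2.INTER_CUBIC));blobs(d["img"],W,(230,350,140,250))
d=cap("wrist");cv2.imwrite("pics/wrist13.png",d["img"]);W=proj_world(d);blobs(d["img"],W,(0,560,0,420))
E
```

```text
clk 12.47 pos' [0.004  0.187  0.2043] yaz 104.54 target [0.5253 0.2534 0.095 ] shift [ 0.1093  0.0027 -0.0051] turn to 104.3: 0.004 F [1.54 1.15 0.56]
red [297.9 203.9] 121 med [0.5503 0.1627 0.1149] zmax 0.1214
red [300.9 238.6] 39 med [0.5426 0.1834 0.0628] zmax 0.0666
org [319.9 198.1] 24 med [0.5211 0.0618 0.0445] zmax 0.0505
blue [273.5 186.6] 22 med [0.6056 0.0416 0.0453] zmax 0.048
blue [265.2 193.3] 26 med [0.6171 0.0616 0.0452] zmax 0.0482
blue [315.  205.5] 26 med [0.5282 0.0834 0.0456] zmax 0.0484
blue [268.9 210.4] 27 med [0.6042 0.1057 0.0457] zmax 0.0475
blue [307.  213.3] 28 med [0.5397 0.1045 0.0451] zmax 0.048
blue [280.1 216.2] 26 med [0.5838 0.1172 0.0454] zmax 0.0473
```

View pics/side13.png

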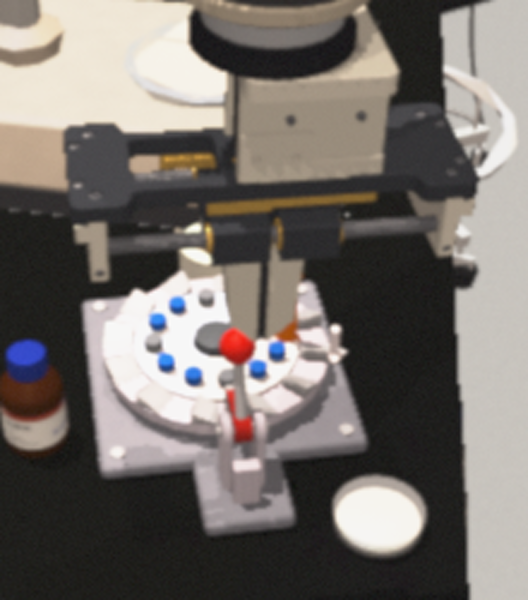

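Emit:
move_arm(steps="-0.03 0.02 0 0 255; -0.06 0.05 0 0 255; -0.07 0.08 0 0 255; -0.07 0.08 0 0 255; -0.07 0.08 0 0 255; -0.07 0.08 0 0 255; -0.07 0.08 0 0 255; -0.07 0.08 0 0 255")

```text
clock: 13.23
position: [0.508, 0.3235, 0.2654]
ee_rot: [-0.198, 1.563, 0.195]
force: [-0.2, 1.0, -0.2]
width: 0.003
```

```bash
python3 - <<'E'
from ang import *
s=arm.observe();print(s["clock"],s["position"],np.abs(s["dq"]).max(),s["force"])
A=caps("side",cv2.imread("pics/side2.png"),np.load("side2.npy"))
d=cap("side");W=proj_world(d);B=caps("side",d["img"],W);print(len(B),fit(A,B,-.5));cv2.imwrite("pics/side14.png",d["img"]);blobs(d["img"],W,(190,350,140,250))
d=cap("wrist");cv2.imwrite("pics/wrist14.png",d["img"]);blobs(d["img"],proj_world(d),(0,560,0,420))
d=cap("top");cv2.imwrite("pics/top14.png",d["img"])
E
```

```text
13.2333 [0.50802797 0.32345637 0.26544253] 0.007620490540462764 [-0.21701157  0.97476326 -0.16575426]
7 (array([-0.5155,  0.0006,  0.0025]), np.float64(77.02230829072671))
red [298.1 203.7] 130 med [0.55   0.1625 0.115 ] zmax 0.121
red [301.  238.5] 38 med [0.5425 0.1832 0.0626] zmax 0.0662
blue [298.8 184. ] 23 med [0.5615 0.0283 0.0459] zmax 0.0475
blue [273.5 186.6] 22 med [0.6058 0.0412 0.0453] zmax 0.0476
blue [265.2 193.2] 25 med [0.6172 0.061  0.0459] zmax 0.0481
blue [210.5 209. ] 239 med [0.692  0.1514 0.0797] zmax 0.0834
blue [314.9 205.6] 27 med [0.5283 0.0841 0.0455] zmax 0.0478
blue [268.9 210.4] 27 med [0.6045 0.1057 0.0454] zmax 0.048
blue [307.  213.3] 28 med [0.5399 0.1053 0.0455] zmax 0.0481
blue [280.1 216.2] 26 med [0.5837 0.117  0.0454] zmax 0.0477
```

View pics/side14.png

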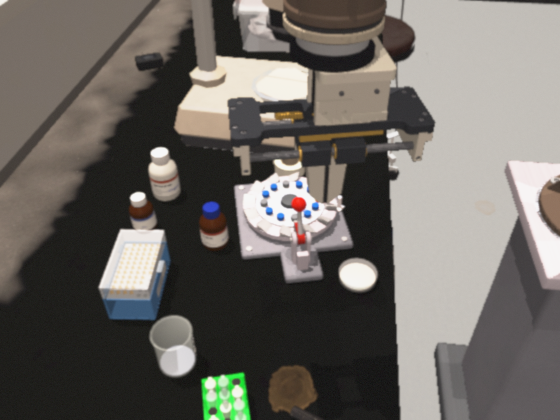

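View pics/wrist14.png

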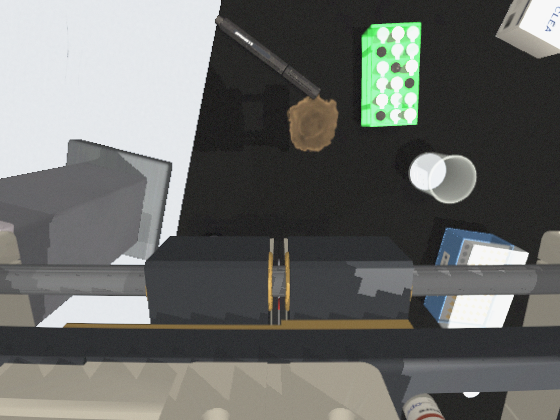

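The ball is back at its starting pixel, (298.1, 203.7). The caps, bottle and dish are unchanged, and the arm is clear and at rest.

```bash
python3 - <<'E'
from cell import arm
print(arm.sign_off())
E
```

```text
the job is handed in; nothing more can be done
None
```

The job is done and handed in at about 13 s: the pawl was flipped up, the wheel turned back one notch, and the pawl pushed down into the teeth again. I used the shut fingertips for every push. The wrist force read no more than about 2 N when checked after each move.

**Last checks**
- **Wheel:** the side camera measured −0.526 rad of turn after the push. The wrist view put the post at 194.6° and the pointer at 194.4°. The absolute zero was only inferred, because the start angle could be off by up to 0.05. The cap positions suggested a start of about +0.02 to +0.03, which would leave the wheel near −0.50. Both values are inside the allowed range.
- **Pawl:** the ball is back at its starting pixel in the side view, so the pawl is fully down.
- **Surroundings:** the bottle and petri dish look unmoved. The tape roll was partly hidden in the last side picture and I did not measure it again. No move came near it.
- **Arm:** it ended at rest, about 265 mm above the bench and clear of everything.

**One disagreement:** the last automatic cap fit gave −0.5155 with a poor residual, because it matched only 7 of the 8 caps. The individual cap positions matched those measured before the pawl was dropped, so I relied on the earlier 8-cap fit.

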